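Check-weigh the jar that fell over on the turntable

ROBOT

A 6-joint arm with a two-finger parallel gripper is mounted at the origin on the work surface. World frame = base frame: x ahead of the robot, y to its left, z up, the work surface at z = 0. Lengths are in m, angles in rad, forces in N, time in s.
With the tool pointing down it reaches from about 0.2 to 0.875 m from the base axis. Payload 3.4 kg.
Tool frame: the origin (TCP) lies on the mounting face of the last link; the fingertips stand 199 mm ahead of it and the grasp point (between the pads) lies 180 mm ahead of it; z points along the fingers, y is the direction in which the jaws open and shut (so a half turn about z gives the same grasp; the last joint's range is limited). The gripper opens to 94 mm and grips with 3 to 60 N. Pads are 16 mm wide; open, the fingers measure 119 mm over their backs; the gripper's body (75 mm by 177 mm) begins 78 mm behind the grasp point.
Start: joints at [-1.468, 0.276, 1.505, -0, 1.361, -0.121], TCP at [0.128, -0.561, 0.405] pointing down, gripper open.
Joint ranges: [-2.89, 2.89], [-0.75, 2.08], [0.22, 2.7], [-1.18, 4.32], [0.11, 2.71], [-2.7, 2.7]. Speed limits (rad/s): [2.57, 2.57, 3.14, 3.14, 3.14, 3.14].

INTERFACE

Orientations are given as a 3x3 rotation matrix whose columns are the frame's x, y, z axes.
In Python, from workcell import monitor, cams, order gives the robot as it stands. The module is installed in compiled form; this text tells all that it offers.
- The arm moves only by the shell command python3 -m crank 'ROWS' [FORCE]. ROWS is JSON, a list of rows, each a list of 5 numbers: the finger opening in cm, from 0 to 9.4, then the shift along the tool's x, y, z in cm, then the turn about the tool's z in rad. In form: [[jaw, tx, ty, tz, yaw], ...]. A call has 1 to 12 rows; each row is the pose to reach, as a shift and turn from the pose commanded when the call began, along the tool's axes at that moment; what a row does not reach only later rows make up. A row lasts 1/10 s, in which the tool goes at most 50 mm and 8.59 degrees, less where a joint would pass 70% of its speed; a pose out of reach is approached as far as the arm can. A call with a gripper value outside its range is refused whole. The fingers move at their own pace and stop on an object; FORCE is the grip in N (left out, the last holds). Time passes only in rows, so rows that repeat a pose let the fingers close. It gives the time, the measured TCP pose, the force and the opening at its end, in the units of the state.
- monitor.read_state(): the state, without advancing time (a new reading comes with each control period).
- cams.snapshot(name): name is "side" or "top" or "wrist"; returns a dict with "pixels" (400x640x3 uint8, blue, green, red), "vertical_fov" (degrees; the focal length in pixels is half the picture's height over the tangent of half this angle, whatever the lens; pixels are square), "cx", "cy" (the principal point, pixels), "cam_to_world" (4x4, takes a point from camera to world coordinates). Camera axes: x right, y down, z forward; pixel columns grow to the right and rows downward; lengths in m; the calibration is good to about 2 mm. A picture is of the moment at which its call begins. There is no depth.
- order.job_done(): hands the job in, once; it reports no verdict.
The state is a dict: "clock": time; "joints": joint angles; "qvel": joint speeds; "joint_torque": joint torques, N m; "tcp_pos": TCP position; "ee_rot": TCP orientation; "force": force on the tool from outside, world axes, zero at the start; "moment": the same for the moment, N m; "grip_width": finger opening in m.
Only numpy, scipy, OpenCV 4.12 (cv2) and the standard library are available. Lean on these libraries where they do the work, as an engineer would, in place of code of your own. Each camera call takes 0.05 s, during which the arm holds its last target. There are 200 camera calls.

TASK

One of the square jars on the free-turning turntable has fallen on its side. Lift it off without sending the turntable spinning or upsetting the jars that stand on it, and set it gently upright, lid up, on the pan of the scale, with one flat side pushed flush and square against the raised stop at the pan's far edge. Let go of it there, and leave everything else on the table as it is.

Things in the scene. Friction and masses are not known exactly. Their poses are not given: they have to be found in the camera images.
- fallen_jar: The fallen jar, lying on a flat side on the platter: square body 56 x 56 mm, 84 mm high, reddish-brown filling, round white lid (50 mm across, 14 mm high); 98 mm in all, about 0.3 kg. Origin: centre of its underside; z runs from there to the lid, x and y are square to the flat sides. As it lies, z is level and the lid points roughly towards the robot.
- jar_mid (a point): Point on the fallen jar's axis 42 mm above its underside, the middle of the square body; axes as the jar's.
- jar_a: Square jar of the same make standing upright on the far half of the platter (56 x 56 mm, 98 mm tall with its lid). Origin: centre of its underside, z up its axis. It must stay standing.
- jar_b: Square jar of the same make standing upright on the far half of the platter (56 x 56 mm, 98 mm tall with its lid). Origin: centre of its underside, z up its axis. It must stay standing.
- turntable: Fixed foot of the turntable. Origin: on its axis, at the table. The white platter, 300 mm across and 14 mm thick, turns on it with almost no friction; its upper face is 50 mm above the table.
- platter_top (a point): Centre of the platter's upper face, on the turntable's axis; does not turn.
- platter (a joint): Angle of the platter, rad, anticlockwise from above positive; free to turn, no motor or brake.
- scale: Housing of the bench scale, 170 x 200 mm with a sloping display on the side towards the robot. Origin: at the table, 5 mm beyond its middle, 70 mm short of the stop's face; x points away from the robot towards the stop, z up.
- stop (a point): Midway along the foot of the stop's inner face, level with the pan's upper face (60 mm above the table). x points into the stop, away from the robot, y along it, z up. The stop: an upright steel plate 4 mm thick, 180 mm long, 44 mm high. The steel pan reaches 160 mm from it towards the robot, 100 mm to either side, and sinks up to 6 mm under load (2.5 N per mm).
- tubs_a: Stack of three round lidded tubs, 96 mm across, 150 mm tall, at the back. Origin: centre of underside.
- tub_b: Single round lidded tub, 96 mm across, 50 mm tall, near the robot. Origin: centre of underside.
- bowl: Steel bowl, 170 mm across, 70 mm tall. Origin: centre of underside.
- bottle: Sauce bottle, 56 mm across, 170 mm tall, to the robot's right. Origin: centre of underside.
- ladle: Long spoon, 220 mm, lying on the table. Origin: underside, middle.
- lids: Stack of round lids, 94 mm across, 30 mm tall, on the table. Origin: centre of underside.
Not all that is in view belongs to the job. What is shaped like the fallen_jar but black or green is not meant.

How it is judged:
On the way, in this order (a step that is already met when the one before it is completed fails the run):
1. the fallen jar has been lifted clear of the turntable (its middle more than 130 mm above the table) (height (world z) of jar_mid above 0.13 m and contact force between fallen_jar and turntable below 0.05 N), for 0.2 s.
2. the jar stands upright on the pan (angle between fallen_jar's own z axis and vertical below 0.1 rad and contact force between fallen_jar and scale above 0.5 N and x of fallen_jar in the frame of stop between -0.15 and -0.01 m), for 0.1 s.
At the end, for the whole second after the job is handed in: The fallen jar stands upright (within 0.06 rad), lid up, at rest on the pan, one flat side against the stop (gap under 2.5 mm, square within 0.05 rad, jar's middle within 65 mm of the stop's middle); the two other jars stand upright on the platter, which is at rest (under 0.3 rad/s) (angle between fallen_jar's own z axis and vertical below 0.06 rad and x of fallen_jar in the frame of stop between -0.0305 and -0.024 m and y of fallen_jar in the frame of stop between -0.065 and 0.065 m and z of fallen_jar in the frame of stop between -0.005 and 0.005 m and (angle between the x axis of fallen_jar and the x axis of stop, either way round below 0.05 rad or angle between the y axis of fallen_jar and the x axis of stop, either way round below 0.05 rad) and linear speed of fallen_jar below 0.02 m/s and angle between each of jar_a, jar_b's own z axis and vertical below 0.15 rad and height (world z) of each of jar_a, jar_b above 0.042 m and horizontal distance between each of jar_a, jar_b and platter_top below 0.15 m and velocity of joint platter between -0.3 and 0.3 rad/s); the robot touches nothing.
It fails at once if a standing jar is tipped or leaves the platter (not (angle between each of jar_a, jar_b's own z axis and vertical below 0.15 rad and height (world z) of each of jar_a, jar_b above 0.042 m and horizontal distance between each of jar_a, jar_b and platter_top below 0.15 m)).
It fails at once if the turntable is sent spinning (over 2 rad/s) (velocity of joint platter above 2 rad/s or velocity of joint platter below -2 rad/s).
It fails at once if the jar is dropped or rammed onto the scale (over 40 N) (contact force between fallen_jar and scale above 40 N).
It fails at once if another thing on the table is shoved (over 30 mm) (distance of any of tubs_a, tub_b, bowl, bottle, ladle, lids from where it was at the start of the episode above 0.03 m).
It also fails if it takes over 59 s, if anything falls off the work surface, if the arm or the gripper's body presses on something with over 40 N, if the wrist force passes 120 N, or if a joint passes its speed limit or range.

## Working session

There is one attempt and no reset: what is moved stays moved. The work goes in short steps, Python scripts to look and compute and a shell command to move; the robot and the scene stay as the last step left them, time stands still between calls to the robot, and variables do not carry over. Pictures are saved under pics/ and viewed, about 8 in all and at most 12, crops included, and the job is handed in when it is done.

```bash
mkdir -p pics; ls
cat > h.py <<'E'
import numpy as np, cv2
from workcell import monitor, cams, order
def snap(n,f):
    d=cams.snapshot(n); cv2.imwrite(f,d["pixels"]); np.savez(f[:-4],**{k:v for k,v in d.items()}); return d
def ray(d,u,v):
    f=200/np.tan(np.radians(d["vertical_fov"])/2); T=np.array(d["cam_to_world"])
    return T[:3,3],T[:3,:3]@np.array([(u-d["cx"])/f,(v-d["cy"])/f,1])
def at_z(d,u,v,z):
    o,r=ray(d,u,v); return o+r*(z-o[2])/r[2]
def proj(d,p):
    f=200/np.tan(np.radians(d["vertical_fov"])/2); T=np.array(d["cam_to_world"])
    c=T[:3,:3].T@(np.asarray(p,float)-T[:3,3]); return np.array([d["cx"]+f*c[0]/c[2],d["cy"]+f*c[1]/c[2]])
def load(f): 
    return {k:(v if v.ndim else v.item()) for k,v in np.load(f,allow_pickle=True).items()}
E
python3 - <<'E'
from h import *
np.set_printoptions(precision=4,suppress=True)
for n in ["top","side"]:
    d=snap(n,f"pics/{n}1.png"); print(n,d["vertical_fov"],d["cx"],d["cy"]);print(np.array(d["cam_to_world"]))
print(monitor.read_state())
E
```

```text
pics
top 43.33155588512258 320.95696081731364 200.80151420771574
[[ 0.0239 -0.996   0.0862  0.3974]
 [-0.9997 -0.0233  0.0081 -0.0331]
 [-0.006  -0.0864 -0.9962  1.7274]
 [ 0.      0.      0.      1.    ]]
side 53.16461569996447 321.0337858627367 198.29174328094484
[[-0.8877 -0.2398  0.393   0.0555]
 [-0.4599  0.503  -0.7318  0.8804]
 [-0.0222 -0.8304 -0.5568  0.8009]
 [ 0.      0.      0.      1.    ]]
{'clock': 0.1, 'joints': array([-1.468 ,  0.2765,  1.5059,  0.    ,  1.3607, -0.121 ]), 'qvel': array([ 0.0011, -0.0023, -0.0022,  0.0018, -0.0009, -0.    ]), 'joint_torque': array([  0.001 , -40.5453, -23.7779,   0.0703,   0.0299,  -0.    ]), 'tcp_pos': array([ 0.1276, -0.5605,  0.4039]), 'ee_rot': array([[ 0.9751,  0.2219, -0.0001],
       [ 0.2219, -0.9751,  0.0016],
       [ 0.0002, -0.0016, -1.    ]]), 'force': array([-0.0211,  0.1737, -0.4727]), 'moment': array([-0.006 ,  0.025 , -0.0141]), 'grip_width': 0.09422057280732027}
```

View pics/top1.png

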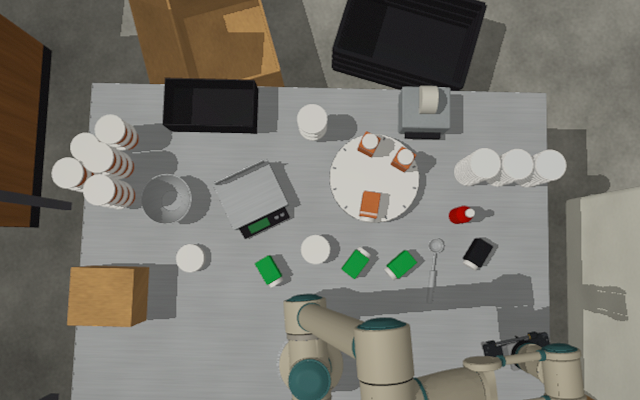

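View pics/side1.png

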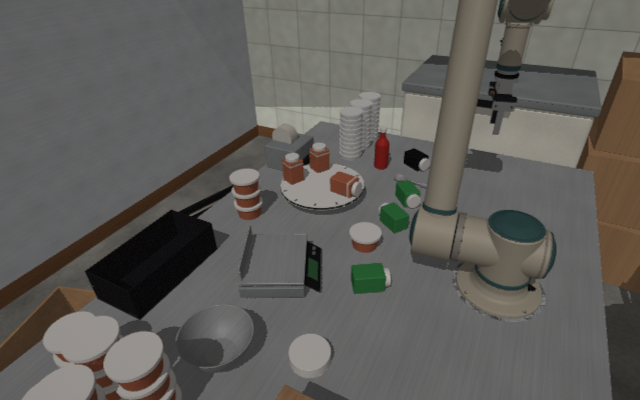

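The lying red-brown jar, with its lid towards the robot, is at top pixel (370,205). It could be confused with the standing red-brown jars at (369,143) and (403,158), the green jars at (269,270), (356,263) and (402,263), or the black jar at (477,252). I choose (370,205). The scale is at (253,198), with its stop on the upper edge. The tool can't tilt, so I plan to grip the jar near its lid end and let it swing upright.

Run:
```python
from h import *
np.set_printoptions(precision=4,suppress=True)
d=load("pics/top1.npz")
print("jar",at_z(d,370,203,.106),"lid",at_z(d,369,217,.1),"platter",at_z(d,375,178,.05))
print("scale pan",at_z(d,253,198,.06))
im=cv2.imread("pics/top1.png")
a=cv2.resize(im[130:240,320:430],(400,400),interpolation=cv2.INTER_CUBIC)
b=cv2.resize(im[150:250,205:305],(400,400),interpolation=cv2.INTER_CUBIC)
cv2.imwrite("pics/crop1.png",np.hstack([a,b]))
R=monitor.read_state()["ee_rot"];p=monitor.read_state()["tcp_pos"]
t=at_z(d,370,207,.106); print("shift tool cm",R.T@(t-p)*100)
```

```text
jar [ 0.5343 -0.1785  0.106 ] lid [ 0.4893 -0.1765  0.1   ] platter [ 0.6236 -0.199   0.05  ]
scale pan [0.5458 0.2067 0.06  ]
shift tool cm [ 46.858  -28.4397  29.8474]
```

View pics/crop1.png

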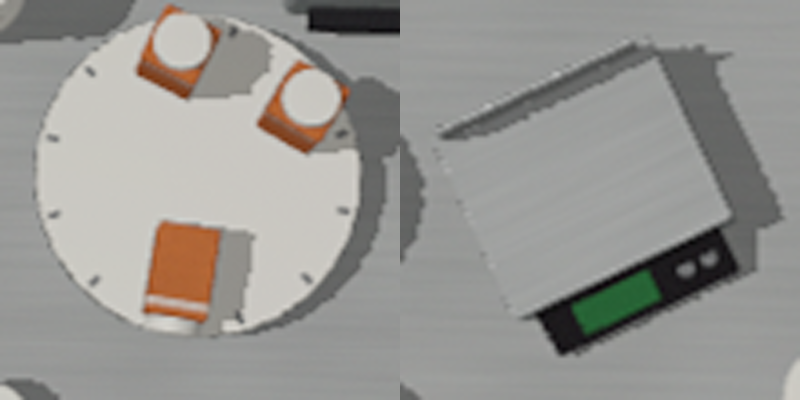

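```bash
python3 -m crank '[[9.4,1,-0.7,0,0],[9.4,4,-2.6,0,0.02],[9.4,8,-5.2,0,0.05],[9.4,12,-7.8,0,0.1],[9.4,16,-10.4,0,0.15],[9.4,20,-13,0,0.2],[9.4,24,-15.6,0,0.25],[9.4,28,-18.2,0,0.3],[9.4,32,-20.7,0,0.34],[9.4,36,-23.3,0,0.34],[9.4,39,-25.2,0,0.34],[9.4,40,-25.8,0,0.34]]'
python3 - <<'E'
from h import *
np.set_printoptions(precision=4,suppress=True)
s=monitor.read_state(); print(s["tcp_pos"],s["joints"],s["qvel"]); print(s["ee_rot"])
d=snap("wrist","pics/w1.png"); print(d["vertical_fov"],np.array(d["cam_to_world"]))
E
```

```text
clock: 1.3
tcp_pos: [0.4618, -0.2172, 0.4045]
ee_rot: [[0.994, -0.112, 0.0], [-0.112, -0.994, 0.001], [0.0, -0.001, -1.0]]
force: [-0.9, -0.6, -0.6]
grip_width: 0.0938
[ 0.4618 -0.2172  0.4045] [-0.5765  0.1785  1.6375  0.0014  1.326   1.1061] [ 0.1757  0.0578 -0.0678 -0.0481  0.0226  0.1925]
[[ 0.9937 -0.1118  0.0004]
 [-0.1118 -0.9937  0.0013]
 [ 0.0003 -0.0014 -1.    ]]
63.86332351144568 [[-0.1132 -0.9634 -0.2429  0.5314]
 [-0.9936  0.1095  0.0289 -0.2249]
 [-0.0012  0.2446 -0.9696  0.385 ]
 [ 0.      0.      0.      1.    ]]
```

View pics/w1.png

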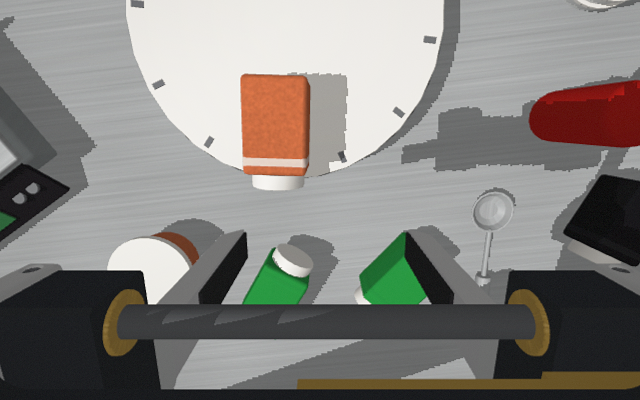

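Run:
```python
from h import *
np.set_printoptions(precision=4,suppress=True)
d=load("pics/w1.npz")
im=d["pixels"]; hsv=cv2.cvtColor(im,cv2.COLOR_BGR2HSV)
# row profiles of hue/value across the jar
for v in (100,130,150): print(v,[(u,*im[v,u]) for u in list(range(236,248,2))+list(range(296,316,2))])
for n,(u,v) in dict(fl=(241,74),fr=(308,75),nl=(243,174),nr=(308,175),lid=(277,189)).items(): print(n,at_z(d,u,v,.106 if n!="lid" else .09))
```

```text
100 [(236, np.uint8(235), np.uint8(239), np.uint8(241)), (238, np.uint8(235), np.uint8(239), np.uint8(241)), (240, np.uint8(184), np.uint8(198), np.uint8(217)), (242, np.uint8(66), np.uint8(109), np.uint8(209)), (244, np.uint8(66), np.uint8(108), np.uint8(204)), (246, np.uint8(68), np.uint8(111), np.uint8(206)), (296, np.uint8(70), np.uint8(113), np.uint8(209)), (298, np.uint8(66), np.uint8(110), np.uint8(205)), (300, np.uint8(71), np.uint8(116), np.uint8(218)), (302, np.uint8(74), np.uint8(117), np.uint8(217)), (304, np.uint8(56), np.uint8(91), np.uint8(169)), (306, np.uint8(44), np.uint8(69), np.uint8(126)), (308, np.uint8(38), np.uint8(59), np.uint8(109)), (310, np.uint8(137), np.uint8(143), np.uint8(151)), (312, np.uint8(156), np.uint8(161), np.uint8(163)), (314, np.uint8(155), np.uint8(161), np.uint8(164))]
130 [(236, np.uint8(235), np.uint8(239), np.uint8(241)), (238, np.uint8(234), np.uint8(238), np.uint8(240)), (240, np.uint8(241), np.uint8(244), np.uint8(243)), (242, np.uint8(94), np.uint8(127), np.uint8(212)), (244, np.uint8(68), np.uint8(111), np.uint8(208)), (246, np.uint
[... 818 characters left out ...]
np.uint8(66), np.uint8(103), np.uint8(196)), (296, np.uint8(68), np.uint8(111), np.uint8(205)), (298, np.uint8(69), np.uint8(110), np.uint8(209)), (300, np.uint8(68), np.uint8(110), np.uint8(204)), (302, np.uint8(65), np.uint8(105), np.uint8(192)), (304, np.uint8(50), np.uint8(83), np.uint8(153)), (306, np.uint8(40), np.uint8(61), np.uint8(112)), (308, np.uint8(29), np.uint8(52), np.uint8(104)), (310, np.uint8(150), np.uint8(155), np.uint8(159)), (312, np.uint8(154), np.uint8(160), np.uint8(162)), (314, np.uint8(157), np.uint8(160), np.uint8(163))]
fl [ 0.5768 -0.1603  0.106 ]
fr [ 0.5698 -0.2144  0.106 ]
nl [ 0.4956 -0.1474  0.106 ]
nr [ 0.4883 -0.204   0.106 ]
lid [ 0.4759 -0.1722  0.09  ]
```

Run:
```python
from h import *
s=monitor.read_state(); R=s["ee_rot"]; print(s["tcp_pos"],R.T@(np.array([.5037,-.1771,.258])-s["tcp_pos"])*100, np.degrees(np.arctan2(R[1,0],R[0,0])))
```

```text
[ 0.46198636 -0.21749595  0.4044868 ] [ 3.68469144 -4.45951778 14.65735929] -6.432330293876051
```

```bash
python3 -m crank '[[9.4,1.5,-2,0,0.03],[9.4,3,-4,2,0.03],[9.4,3.7,-4.5,5,0.03],[9.4,3.7,-4.5,8,0.03],[9.4,3.7,-4.5,8,0.03],[9.4,3.7,-4.5,8,0.03],[9.4,3.7,-4.5,8,0.03]]' 6
python3 - <<'E'
from h import *
np.set_printoptions(precision=4,suppress=True)
s=monitor.read_state(); print(s["tcp_pos"]);R=s["ee_rot"]
d=snap("wrist","pics/w2.png")
# predicted finger pads pos and jar outline
im=d["pixels"].copy()
g=s["tcp_pos"]+R@[0,0,.18]; print("grasp",g)
for sy in(-1,1):
  for sx in (-1,1):
    p=np.array([.5037,-.1771,.106])+R@[sx*.008,sy*.028,0]; q=proj(d,p); cv2.circle(im,tuple(int(round(x)) for x in q),3,(255,0,0),-1)
cv2.imwrite("pics/w2.png",im)
E
```

```text
clock: 2.05
tcp_pos: [0.5025, -0.1809, 0.3263]
ee_rot: [[0.989, -0.147, 0.002], [-0.147, -0.989, -0.002], [0.003, 0.001, -1.0]]
force: [0.2, 0.2, 0.3]
grip_width: 0.0938
[ 0.5025 -0.1809  0.3263]
grasp [ 0.5029 -0.1812  0.1463]
```

View pics/w2.png

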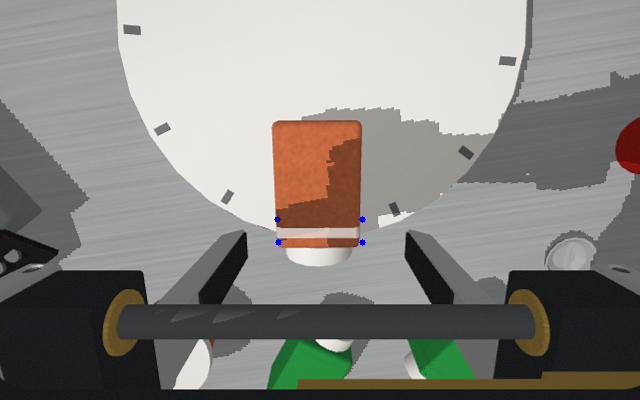

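```bash
python3 -m crank '[[9.4,0.2,-0.55,0,0],[9.4,0.2,-0.55,1.5,0],[9.4,0.2,-0.55,3.5,0],[9.4,0.2,-0.55,5.5,0],[9.4,0.2,-0.55,6.5,0],[9.4,0.2,-0.55,6.8,0],[8,0.2,-0.55,6.8,0],[7,0.2,-0.55,6.8,0],[6.5,0.2,-0.55,6.8,0],[6.1,0.2,-0.55,6.8,0],[5.8,0.2,-0.55,6.8,0],[5.6,0.2,-0.55,6.8,0]]' 8
python3 -m crank '[[5.2,0,0,0,0],[5.0,0,0,0,0],[4.8,0,0,0,0],[4.5,0,0,0,0]]' 8
python3 -c "
from h import *
s=monitor.read_state();print(s['tcp_pos']+s['ee_rot']@[0,0,.18])
snap('side','pics/s2.png')"
```

```text
clock: 3.3
tcp_pos: [0.5051, -0.1749, 0.2569]
ee_rot: [[0.989, -0.146, 0.0], [-0.146, -0.989, -0.0], [0.0, 0.0, -1.0]]
force: [0.3, -0.0, -0.3]
grip_width: 0.0566
clock: 3.7
tcp_pos: [0.5051, -0.1748, 0.2568]
ee_rot: [[0.989, -0.146, 0.0], [-0.146, -0.989, -0.0], [0.0, 0.0, -1.0]]
force: [-0.8, -0.7, 3.1]
grip_width: 0.0561
[ 0.50518211 -0.17483685  0.07684178]
```

```bash
python3 -m crank '[[4.5,0,0,-0.5,0],[4.5,0,0,-1.2,0],[4.5,0,0,-2,0],[4.5,0,0,-3,0],[4.5,0,0,-4,0],[4.5,0,0,-5,0],[4.5,0,0,-6.5,0],[4.5,0,0,-8,0],[4.5,0,0,-10,0],[4.5,0,0,-12,0],[4.5,0,0,-13,0],[4.5,0,0,-13,0]]'
python3 - <<'E'
from h import *
a=snap("side","pics/s3.png")["pixels"]; b=snap("wrist","pics/w3.png")["pixels"]
cv2.imwrite("pics/c3.png",np.hstack([cv2.resize(a[100:240,240:440],(571,400)),b[:400:2,160:480:2].repeat(1,0) if 0 else cv2.resize(b[:,160:480],(229,400))]))
E
```

```text
clock: 4.95
tcp_pos: [0.5054, -0.1749, 0.3885]
ee_rot: [[0.989, -0.146, 0.004], [-0.146, -0.989, -0.002], [0.004, 0.001, -1.0]]
force: [0.1, -0.7, -3.4]
grip_width: 0.056
```

View pics/c3.png

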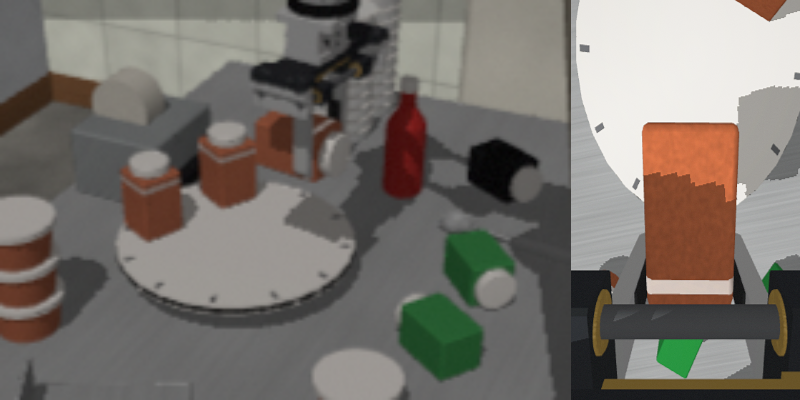

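Run:
```python
from h import *
np.set_printoptions(precision=4,suppress=True)
d=load("pics/top1.npz")
m=at_z(d,242.5,174,.06); a=at_z(d,205+11,150+34.5,.06); b=at_z(d,205+64,150+13.5,.06)
y=(a-b)/np.linalg.norm(a-b); x=np.array([y[1],-y[0],0]); print(m,a,b,np.linalg.norm(a-b),np.degrees(np.arctan2(x[1],x[0])))
s=monitor.read_state();R=s["ee_rot"]; t=m-.095*x; t[2]=s["tcp_pos"][2]; print(t,R.T@(t-s["tcp_pos"])*100, s["joints"])
```

```text
[0.6255 0.2447 0.06  ] [0.5881 0.3319 0.06  ] [0.6629 0.1573 0.06  ] 0.1900119333511546 23.194008773395776
[0.5381 0.2073 0.3863] [ -2.2677 -38.2753   0.0074] [-0.4633  0.2261  1.6212 -0.0001  1.2951  1.2537]
```

```bash
python3 -m crank '[[4.5,0,-0.7,0,0],[4.5,-0.1,-2,0,-0.03],[4.5,-0.3,-4.5,0,-0.08],[4.5,-0.5,-8,0,-0.14],[4.5,-0.7,-12,0,-0.2],[4.5,-1,-16,0,-0.26],[4.5,-1.2,-20,0,-0.32],[4.5,-1.4,-24,0,-0.38],[4.5,-1.6,-28,0,-0.44],[4.5,-1.8,-31.5,0,-0.48],[4.5,-2,-34.5,0,-0.52],[4.5,-2.1,-36.5,0,-0.54]]' 8
python3 -m crank '[[4.5,-0.1,-1.2,0,-0.01],[4.5,-0.1,-1.7,0,-0.01],[4.5,-0.1,-1.7,0,-0.01],[4.5,-0.1,-1.7,0,-0.01],[4.5,-0.1,-1.7,0,-0.01]]' 8
python3 - <<'E'
from h import *
d=snap("wrist","pics/w4.png"); snap("side","pics/s4.png")
s=monitor.read_state(); print(s["tcp_pos"],np.degrees(np.arctan2(s["ee_rot"][1,0],s["ee_rot"][0,0])))
E
```

```text
clock: 6.25
tcp_pos: [0.5366, 0.1926, 0.3858]
ee_rot: [[0.922, 0.388, -0.002], [0.388, -0.922, 0.001], [-0.001, -0.002, -1.0]]
force: [0.7, -0.5, -2.5]
grip_width: 0.0559
clock: 6.75
tcp_pos: [0.5301, 0.2038, 0.3867]
ee_rot: [[0.92, 0.392, 0.0], [0.392, -0.92, -0.0], [-0.0, 0.001, -1.0]]
force: [1.2, -0.2, -3.1]
grip_width: 0.0558
[0.53020486 0.20388439 0.38674033] 23.06336338693598
```

View pics/w4.png

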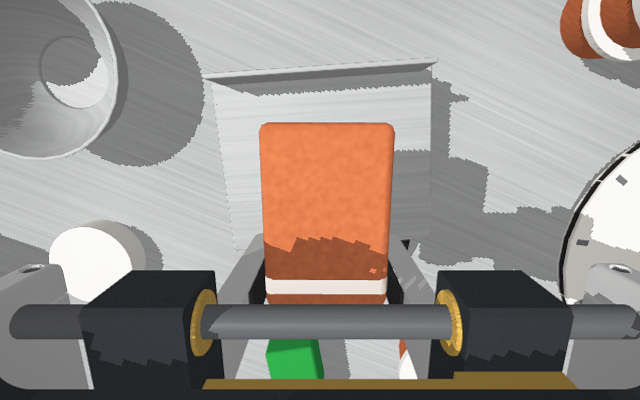

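The wrist view shows the stop's top edge from about (206,78) to (435,66), with the jar still held horizontal above the pan. I'll work out the stop's pose from this.

Run:
```python
from h import *
np.set_printoptions(precision=4,suppress=True)
d=load("pics/w4.npz"); im=d["pixels"]
big=cv2.resize(im[50:110,190:450],(780,180),interpolation=cv2.INTER_CUBIC)
cv2.imwrite("pics/c4.png",big)
for z,u1,v1,u2,v2 in [(.104,206,78,435,66)]:
    a=at_z(d,u1,v1,z);b=at_z(d,u2,v2,z);y=(a-b)/np.linalg.norm(a-b);x=np.array([y[1],-y[0],0]);m=(a+b)/2
    print(a,b,m,np.linalg.norm(a-b),np.degrees(np.arctan2(x[1],x[0])))
    s=monitor.read_state();g=s["tcp_pos"]; print("dist to stop",(m-g)@x,"lateral",(g-m)@y)
```

```text
[0.5885 0.3291 0.104 ] [0.665  0.1708 0.104 ] [0.6268 0.2499 0.104 ] 0.17583669251831274 25.79391010839137
dist to stop 0.10700014910989275 lateral 0.0005548553622528182
```

View pics/c4.png

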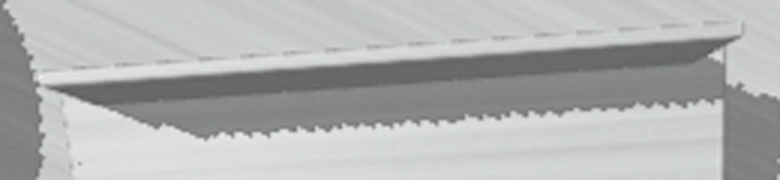

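Run:
```python
from h import *
np.set_printoptions(precision=4,suppress=True)
d=load("pics/w4.npz"); s=monitor.read_state();g=s["tcp_pos"]
for u1,v1,u2,v2 in [(204.5,78.7,436.7,62.7),(204.5,74.3,436.7,57.5)]:
    a=at_z(d,u1,v1,.104);b=at_z(d,u2,v2,.104);y=(a-b)/np.linalg.norm(a-b);x=np.array([y[1],-y[0],0]);m=(a+b)/2
    print(m,np.linalg.norm(a-b),np.degrees(np.arctan2(x[1],x[0])),"dist",(m-g)@x,"lat",(g-m)@y)
```

```text
[0.6276 0.2503 0.104 ] 0.17829613613108014 26.671728288938645 dist 0.10789784667725898 lat 0.002202582998675976
[0.6308 0.2517 0.104 ] 0.17772549689548203 26.84262190603863 dist 0.1113044466093621 lat 0.0027462518682959754
```

```bash
python3 -m crank '[[4.5,0,0,1,-0.03],[4.5,0,0,2.5,-0.064],[4.5,0,0,4,-0.064],[4.5,0,0,5,-0.064],[4.5,0,0,5,-0.064],[4.5,0,0,5,-0.064]]' 6
python3 -m crank '[[4.5,0,0,0,0],[4.5,0,0,0,0]]' 5
python3 -c "
from h import *
snap('wrist','pics/w5.png')
im=cv2.imread('pics/w5.png');h=cv2.cvtColor(im,cv2.COLOR_BGR2HSV);m=(h[...,0]<15)&(h[...,1]>120);ys,xs=np.nonzero(m[:300,200:440]);print(ys.min(),len(ys))
im=cv2.imread('pics/w4.png');h=cv2.cvtColor(im,cv2.COLOR_BGR2HSV);m=(h[...,0]<15)&(h[...,1]>120);ys,xs=np.nonzero(m[:300,200:440]);print(ys.min(),len(ys))
"
```

```text
clock: 7.45
tcp_pos: [0.5303, 0.2046, 0.3365]
ee_rot: [[0.893, 0.451, -0.0], [0.451, -0.893, -0.0], [-0.0, 0.0, -1.0]]
force: [-0.4, -0.0, -3.3]
grip_width: 0.0561
clock: 7.65
tcp_pos: [0.5303, 0.2048, 0.3374]
ee_rot: [[0.892, 0.451, 0.002], [0.451, -0.892, 0.0], [0.002, 0.0, -1.0]]
force: [-0.2, 1.0, -4.2]
grip_width: 0.0561
122 20561
123 20716
```

No tilt yet, so I'll loosen the grip further and check the far-edge row after each step.

```bash
cat > chk.py <<'E'
from h import *
import sys
im=snap('wrist',sys.argv[1])["pixels"];h=cv2.cvtColor(im,cv2.COLOR_BGR2HSV);m=(h[...,0]<15)&(h[...,1]>120);ys,xs=np.nonzero(m[:300,200:440]);print("far row",ys.min(),"count",len(ys), "grip",monitor.read_state()["grip_width"])
E
python3 -m crank '[[4.5,0,0,0,0],[4.5,0,0,0,0]]' 4; python3 chk.py pics/w6.png
python3 -m crank '[[4.5,0,0,0,0],[4.5,0,0,0,0]]' 3.4; python3 chk.py pics/w7.png
```

```text
clock: 7.9
tcp_pos: [0.5302, 0.2048, 0.337]
ee_rot: [[0.893, 0.451, 0.001], [0.451, -0.893, 0.0], [0.001, 0.0, -1.0]]
force: [0.6, 0.7, -3.7]
grip_width: 0.0558
far row 126 count 15331 grip 0.05598275771858259
clock: 8.15
tcp_pos: [0.53, 0.2046, 0.3365]
ee_rot: [[0.893, 0.451, -0.0], [0.451, -0.893, -0.0], [-0.0, 0.0, -1.0]]
force: [0.3, -0.3, -3.5]
grip_width: 0.0561
far row 166 count 8248 grip 0.056093043179629425
```

```bash
python3 -m crank '[[4.5,0,0,0,0],[4.5,0,0,0,0]]' 3.4; python3 chk.py pics/w8.png
python3 -c "
from h import *
b=cv2.imread('pics/w8.png')
a=snap('side','pics/s8.png')['pixels']
cv2.imwrite('pics/c8.png',np.hstack([cv2.resize(a[120:320,200:400],(400,400)),b[:,120:520]]))"
```

```text
clock: 8.4
tcp_pos: [0.5301, 0.2047, 0.3366]
ee_rot: [[0.893, 0.451, 0.0], [0.451, -0.893, -0.0], [0.0, 0.0, -1.0]]
force: [-0.0, 0.3, -2.8]
grip_width: 0.0561
far row 166 count 8246 grip 0.055936895242232776
```

View pics/c8.png

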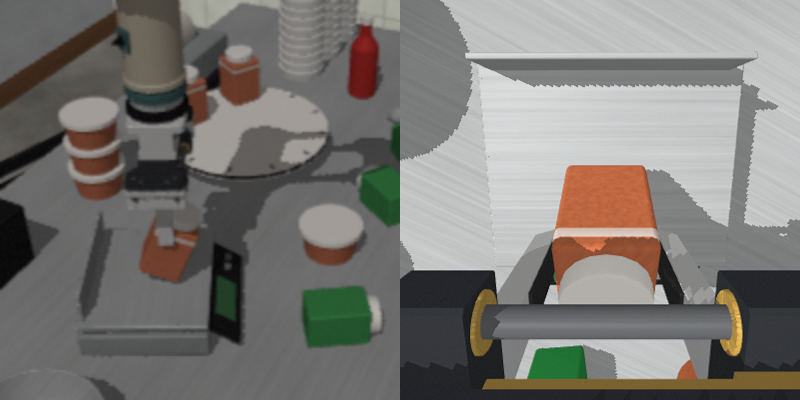

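Run:
```python
from h import *
from scipy.optimize import fsolve
np.set_printoptions(precision=4,suppress=True)
d=load("pics/w8.npz"); s=monitor.read_state();R=s["ee_rot"];P=s["tcp_pos"]+R@[0,0,.18];X=R[:,0];Z=np.array([0,0,1.]);Y=R[:,1]
def pts(th,L):
    a=np.cos(th)*Z-np.sin(th)*X;n=np.cos(th)*X+np.sin(th)*Z
    return proj(d,P-L*a+.028*n),proj(d,P+(.084-L)*a+.028*n)
for vb in (236,239,242):
    th,L=fsolve(lambda q:[pts(*q)[0][1]-166,pts(*q)[1][1]-vb],[.5,.072]); print(vb,np.degrees(th),L,pts(th,L))
im=d["pixels"]
for (u1,v1,u2,v2) in [(187,58,475,57),]: 
    a=at_z(d,190,57.5,.104);b=at_z(d,476,57.5,.104);y=(a-b)/np.linalg.norm(a-b);x=np.array([y[1],-y[0],0]);m=(a+b)/2
    print(np.linalg.norm(a-b),np.degrees(np.arctan2(x[1],x[0])),np.degrees(np.arctan2(X[1],X[0])),"dist",(m-P)@x,"lat",(P-m)@y)
cv2.imwrite("pics/c8b.png",cv2.resize(im[40:80,180:490],(775,100),interpolation=cv2.INTER_CUBIC))
g=cv2.cvtColor(im,cv2.COLOR_BGR2GRAY).astype(int)
for u in (200,260,320,380,440,465): print(u,g[48:72,u])
print(P)
```

```text
236 13.481979011462034 0.06135572637048713 (array([326.5231, 166.    ]), array([327.0414, 236.    ]))
239 14.180367670826714 0.059819322359747545 (array([326.5304, 166.    ]), array([327.059, 239.   ]))
242 14.881106001596587 0.05838779365599335 (array([326.5375, 166.    ]), array([327.0759, 242.    ]))
0.17575935929296474 26.722973484681535 26.80486288748918 dist 0.10843745155394056 lat 0.0038932963592487467
200 [187 192 195 194 181 210 218 215 211 204 167 114 100 100 101  98 101 181
 211 212 214 217 218 217]
260 [195 195 195 197 187 209 214 211 206 197 162 111 100  99 100  99 102 101
 100 102 102  98 120 131]
320 [187 187 189 191 195 209 209 205 201 187 155 109  99 100 100 101 101 101
  99 101 101  99 124 131]
380 [196 190 189 190 194 204 203 201 199 184 149 109 102 103 103 102 103 102
 100 102 102  99 124 129]
440 [191 195 198 196 196 196 197 194 198 181 144 107 101 103 102 104 101  99
 101 102 100  99 123 131]
465 [193 191 190 192 195 194 193 192 195 176 141 106 101 101  98 155 197 200
 200 194 193 194 196 197]
[0.5301 0.2047 0.1566]
```

```bash
python3 -m crank '[[4.5,0.3,0,0.4,0],[4.5,1,0,1,0],[4.5,2,0,1.3,0],[4.5,3,0,1.3,0],[4.5,4,0,1.3,0],[4.5,5,0,1.3,0],[4.5,5.6,0,1.3,0],[4.5,6,0,1.3,0],[4.5,6.2,0,1.3,0]]' 4
python3 -m crank '[[4.5,0.2,0,0,0],[4.5,0.4,0,0,0],[4.5,0.6,0,0,0],[4.5,0.8,0,0,0],[4.5,1.0,0,0,0],[4.5,1.2,0,0,0],[4.5,1.4,0,0,0],[4.5,1.6,0,0,0],[4.5,1.7,0,0,0],[4.5,1.7,0,0,0]]' 4
python3 - <<'E'
from h import *
a=snap("side","pics/s9.png")["pixels"]; b=snap("wrist","pics/w9.png")["pixels"]
cv2.imwrite("pics/c9.png",np.hstack([cv2.resize(a[180:300,220:340],(400,400)),b[:,120:520]]))
s=monitor.read_state();print(s["tcp_pos"],s["ee_rot"].T@s["force"])
x=s["ee_rot"][:,0]; print("dist",(np.array([.6272,.2510,0])-s["tcp_pos"])[:2]@x[:2])
E
```

```text
clock: 9.4
tcp_pos: [0.5858, 0.2329, 0.3234]
ee_rot: [[0.893, 0.451, -0.0], [0.451, -0.893, -0.0], [-0.0, 0.0, -1.0]]
force: [-0.2, -0.1, -3.9]
grip_width: 0.0562
clock: 10.4
tcp_pos: [0.6007, 0.2404, 0.3236]
ee_rot: [[0.893, 0.451, 0.0], [0.451, -0.893, -0.0], [0.0, 0.0, -1.0]]
force: [-0.8, 0.1, -3.3]
grip_width: 0.0557
[0.60055019 0.24029641 0.32357964] [-0.19067594 -0.87468057  3.56793048]
dist 0.028613123405716204
```

View pics/c9.png

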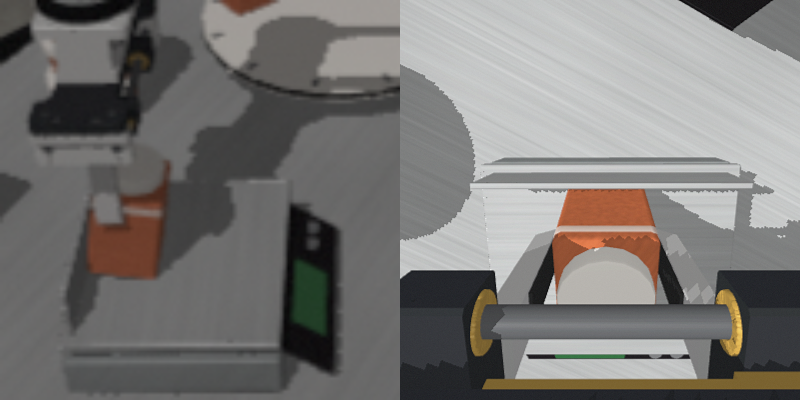

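Run:
```python
from h import *
np.set_printoptions(precision=1,suppress=True)
R=monitor.read_state()["ee_rot"];X=R[:,0];Z=np.array([0,0,1.]);Y=R[:,1]
for f,P in(("w8",np.array([.5301,.2047,.1566])),("w9",np.array([.60055,.2403,.1436]))):
  d=load(f"pics/{f}.npz")
  for th in (0,8,14,20):
    for L in (.060,.066,.072):
      t=np.radians(th);a=np.cos(t)*Z-np.sin(t)*X;n=np.cos(t)*X+np.sin(t)*Z
      w=lambda q,s:proj(d,q+s*.028*Y)
      B=P-L*a+.028*n;S=P+(.084-L)*a+.028*n
      lidf=P+(.098-L)*a+.025*n; lidn=P+(.098-L)*a-.025*n
      print(f,th,L,"bot",w(B,-1),w(B,1),"sh",w(S,-1),w(S,1),"lid far/near",proj(d,lidf)[1],proj(d,lidn)[1])
  print("stop top inner", [proj(d,np.array([.6272,.2510,.104])+s*.09*np.array([-.45,.893,0])) for s in(-1,1)])
im=np.hstack([cv2.resize(load(f"pics/{f}.npz")["pixels"][150:320,240:420],(400,378),interpolation=cv2.INTER_CUBIC) for f in("w8","w9")]);cv2.imwrite("pics/c10.png",im)
```

```text
w8 0 0.06 bot [286.4 184.1] [366.6 184. ] sh [263.9 219.7] [389.9 219.5] lid far/near 236.93765346266758 343.53442170167045
w8 0 0.066 bot [287.4 182.5] [365.5 182.4] sh [266.3 215.9] [387.4 215.7] lid far/near 231.99521270780718 334.806537387092
w8 0 0.072 bot [288.3 181. ] [364.5 180.9] sh [268.6 212.3] [385.  212.1] lid far/near 227.45933851803295 326.73947792804194
w8 8 0.06 bot [285.2 173.6] [367.7 173.5] sh [262.7 230.1] [391.1 229.9] lid far/near 252.72060203139358 347.40090358139355
w8 8 0.066 bot [286.2 171.1] [366.7 171. ] sh [265.1 224.1] [388.6 223.9] lid far/near 245.2087111562879 337.3689378547002
w8 8 0.072 bot [287.2 168.7] [365.7 168.6] sh [267.4 218.5] [386.3 218.3] lid far/near 238.2962990753653 328.0420846800776
w8 14 0.06 bot [284.2 166.2] [368.8 166.1] sh [262.  238.6] [391.9 238.4] lid far/near 264.8522619951269 348.79735191392365
w8 14 0.066 bot [285.2 162.9] [367.7 162.8] sh [264.4 230.9] [389.4 230.8] lid far/near 255.52993113159704 338.0417232131297
w8 14 0.072 bot [286.1 159.8] [366.7 159.6] sh [266.5 223.8] [387.2 223.7] lid far/near 246.9220321371608 327
[... 1293 characters left out ...]
01025 348.890701808034
w9 14 0.066 bot [285.2 162.9] [367.8 162.7] sh [264.4 231. ] [389.5 230.8] lid far/near 255.60538907968046 338.12384937045226
w9 14 0.072 bot [286.1 159.7] [366.8 159.6] sh [266.5 223.9] [387.2 223.7] lid far/near 246.984963435767 328.0618958157312
w9 20 0.06 bot [283.  159.1] [370. 159.] sh [261.5 247.5] [392.6 247.4] lid far/near 277.03416062342524 349.0774031838213
w9 20 0.066 bot [284. 155.] [369.  154.9] sh [263.7 238.4] [390.2 238.2] lid far/near 266.05640527428807 337.79219552551297
w9 20 0.072 bot [285.  151.1] [368. 151.] sh [265.8 229.8] [388.  229.6] lid far/near 255.87339304045042 327.1850959089999
stop top inner [array([472., 189.]), array([188.9, 189.2])]
```

View pics/c10.png

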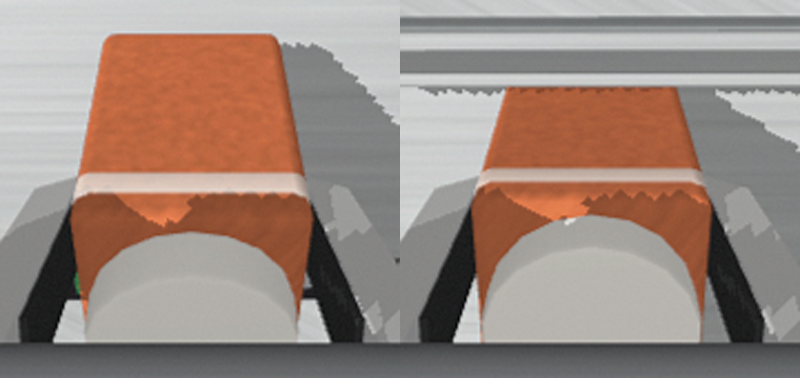

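```bash
for i in 1 2; do python3 -m crank '[[4.5,0.1,0,0,0],[4.5,0.2,0,0,0],[4.5,0.2,0,0,0]]' 4 | grep -E "tcp|force"; done
python3 - <<'E'
from h import *
s=monitor.read_state(); print((s["ee_rot"].T@s["force"]).round(2),(s["ee_rot"].T@s["moment"]).round(3))
d=snap("wrist","pics/w10.png")
g=cv2.cvtColor(d["pixels"],cv2.COLOR_BGR2GRAY).astype(int); print([(v,g[v,326]) for v in range(180,275,2)])
g=cv2.cvtColor(load("pics/w9.npz")["pixels"],cv2.COLOR_BGR2GRAY).astype(int); print([(v,g[v,326]) for v in range(180,275,2)])
# calibration check: L from lying view w4 at the known pose
d=load("pics/w4.npz"); P=np.array([.5302,.2039,.2067]); a=np.radians(23.06);X=np.array([np.cos(a),np.sin(a),0])
q=at_z(d,326,123.5,P[2]+.0292); print("L lying",(q-P)@X, "lid side stripe/shoulder",[(at_z(d,326,v,P[2]+.0292)-P)@X for v in (280,294,304)])
E
```

```text
tcp_pos: [0.6023, 0.2412, 0.3236]
force: [-0.7, -0.0, -3.1]
tcp_pos: [0.6041, 0.2421, 0.3235]
force: [-0.7, -1.3, -3.4]
[-1.26  0.85  3.45] [-0.049 -0.253 -0.04 ]
[(180, np.int64(125)), (182, np.int64(127)), (184, np.int64(126)), (186, np.int64(129)), (188, np.int64(124)), (190, np.int64(209)), (192, np.int64(202)), (194, np.int64(142)), (196, np.int64(112)), (198, np.int64(109)), (200, np.int64(111)), (202, np.int64(113)), (204, np.int64(104)), (206, np.int64(115)), (208, np.int64(110)), (210, np.int64(109)), (212, np.int64(106)), (214, np.int64(113)), (216, np.int64(108)), (218, np.int64(109)), (220, np.int64(113)), (222, np.int64(108)), (224, np.int64(110)), (226, np.int64(165)), (228, np.int64(177)), (230, np.int64(191)), (232, np.int64(114)), (234, np.int64(108)), (236, np.int64(115)), (238, np.int64(126)), (240, np.int64(115)), (242, np.int64(92)), (244, np.int64(93)), (246, np.int64(153)), (248, np.int64(163)), (250, np.int64(164)), (252, np.int64(163)), (254, np.int64(163)), (256, np.int64(163)), (258, np.int64(167)), (260, np.int64(184)), (262, np.int64(183)), (264, np.int64
[... 631 characters left out ...]
np.int64(168)), (228, np.int64(178)), (230, np.int64(191)), (232, np.int64(123)), (234, np.int64(111)), (236, np.int64(112)), (238, np.int64(126)), (240, np.int64(101)), (242, np.int64(94)), (244, np.int64(95)), (246, np.int64(118)), (248, np.int64(165)), (250, np.int64(164)), (252, np.int64(163)), (254, np.int64(165)), (256, np.int64(166)), (258, np.int64(164)), (260, np.int64(169)), (262, np.int64(185)), (264, np.int64(181)), (266, np.int64(183)), (268, np.int64(183)), (270, np.int64(182)), (272, np.int64(181)), (274, np.int64(181))]
L lying 0.06928987730987261 lid side stripe/shoulder [np.float64(0.0010557582545538352), np.float64(-0.0059310099265500104), np.float64(-0.01102402013266165)]
```

```bash
cat > fit.py <<'E'
from h import *
from scipy.optimize import least_squares
np.set_printoptions(precision=4,suppress=True)
R=monitor.read_state()["ee_rot"];X=R[:,0];Z=np.array([0,0,1.])
def fit(f,P,obs):
    d=load(f)
    def pr(q):
        t,L,e=q; a=np.cos(t)*Z-np.sin(t)*X;n=np.cos(t)*X+np.sin(t)*Z
        return [proj(d,P+(h-L)*a+(r+e)*n)[1] for h,r,_ in obs]
    o=[v for *_,v in obs]
    for fe in (0,1):
        g=lambda q:np.r_[np.array(pr(q))-o,(q[2]-.0012)/(.004 if fe else 1e-5),(q[1]-.069)/.01]
        s=least_squares(g,[.1,.07,.001],x_scale=[.1,.01,.001]); print(f,"tilt deg",np.degrees(s.x[0]),"L",s.x[1],"e",s.x[2],"res",np.array(pr(s.x))-o)
E
python3 - <<'E'
from fit import *
fit("pics/w8.npz",np.array([.5301,.2047,.1566]),[(0.002,.028,166),(.068,.028,227.3),(.075,.028,237.5),(.084,.025,254.5),(.098,.025,274)])
fit("pics/w9.npz",np.array([.60055,.2403,.1436]),[(.068,.028,225),(.075,.028,231.5),(.084,.025,247),(.098,.025,260)])
fit("pics/w10.npz",np.array([.6041,.2421,.1435]),[(.068,.028,225),(.075,.028,231.2),(.084,.025,245.5),(.098,.025,259)])
E
```

```text
pics/w8.npz tilt deg 16.03006934804781 L 0.05408079069197485 e 0.0011998514614048714 res [ 0.922  -1.4183 -2.5466 -0.9484  3.1889]
pics/w8.npz tilt deg 19.203844602788934 L 0.066227224626292 e -0.006854122571644454 res [ 0.5452 -0.2705 -1.5125 -1.0182  1.9775]
pics/w9.npz tilt deg 0.170520682917493 L 0.033992679513696 e 0.0011997464882203756 res [-0.6653 -1.5688 -1.2208  2.0779]
pics/w9.npz tilt deg 3.328512189251248 L 0.055468335484560725 e -0.005369888677054329 res [ 0.5942 -0.2774 -1.4012  0.8477]
pics/w10.npz tilt deg -0.3472908842447904 L 0.032919004878598467 e 0.0011997055753584578 res [-1.1833 -1.9263 -0.4853  2.0021]
pics/w10.npz tilt deg 2.653265167757997 L 0.05597104089750944 e -0.005862549489951274 res [ 0.3286 -0.4492 -0.6692  0.5389]
```

```bash
python3 -m crank '[[4.5,0,0,0.3,0],[4.5,0,0,0.6,0],[4.5,0,0,0.8,0],[4.5,0,0,1.0,0],[4.5,0,0,1.0,0]]' 4 | grep -E "tcp|force"
for i in 1 2 3; do python3 -m crank '[[4.5,0,0,0.1,0],[4.5,0,0,0.2,0],[4.5,0,0,0.2,0]]' 4| grep -E "tcp|force"; done
```

```text
tcp_pos: [0.6053, 0.2426, 0.315]
force: [3.1, 1.7, 5.9]
tcp_pos: [0.6048, 0.2424, 0.3125]
force: [2.6, 2.0, 5.0]
tcp_pos: [0.6045, 0.2422, 0.31]
force: [3.0, 1.2, 4.4]
tcp_pos: [0.6043, 0.2421, 0.3076]
force: [2.8, 1.4, 5.0]
```

Run:
```python
from fit import *
d=snap("wrist","pics/w11.png"); a=snap("side","pics/s11.png")["pixels"]; b=d["pixels"]
cv2.imwrite("pics/c11.png",np.hstack([cv2.resize(a[180:300,220:340],(400,400),interpolation=cv2.INTER_CUBIC),b[:,120:520]]))
```

```text
(no output)
```

View pics/c11.png

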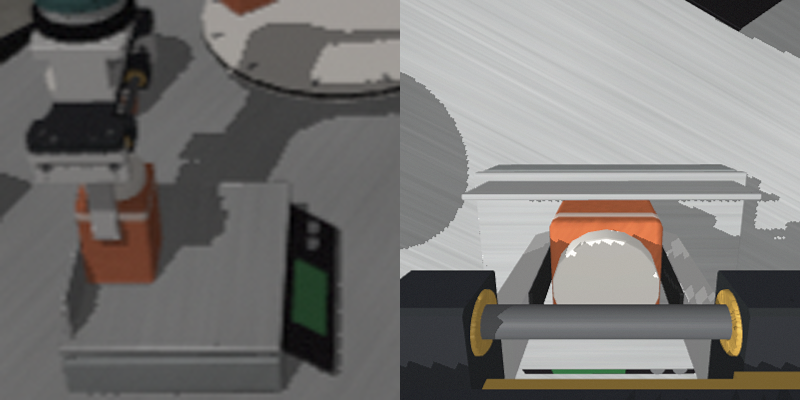

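Run:
```python
from h import *
d=load("pics/w11.npz");im=d["pixels"].astype(int)
for u in (300,325,350): print(u,[(v,*im[v,u]) for v in range(184,246,2)] if u==325 else '')
s=monitor.read_state();print(s["tcp_pos"],s["tcp_pos"][2]-.18)
# jar upright: face edges on stripe: columns where orange on rows 206 & 225
h=cv2.cvtColor(d["pixels"],cv2.COLOR_BGR2HSV);m=(h[...,0]<15)&(h[...,1]>120)
for v in (204,208,222,226): x=np.nonzero(m[v,200:440])[0]+200; print(v,x.min(),x.max())
g=im.mean(2)
for u in (200,220,240,410,430,450): print(u,g[190:206,u].astype(int))
```

```text
300 
325 [(184, np.int64(124), np.int64(124), np.int64(124)), (186, np.int64(125), np.int64(125), np.int64(123)), (188, np.int64(125), np.int64(126), np.int64(125)), (190, np.int64(127), np.int64(127), np.int64(126)), (192, np.int64(126), np.int64(127), np.int64(127)), (194, np.int64(181), np.int64(182), np.int64(179)), (196, np.int64(203), np.int64(202), np.int64(200)), (198, np.int64(202), np.int64(201), np.int64(199)), (200, np.int64(79), np.int64(98), np.int64(153)), (202, np.int64(52), np.int64(82), np.int64(149)), (204, np.int64(52), np.int64(80), np.int64(149)), (206, np.int64(51), np.int64(81), np.int64(149)), (208, np.int64(51), np.int64(81), np.int64(148)), (210, np.int64(54), np.int64(83), np.int64(152)), (212, np.int64(84), np.int64(103), np.int64(154)), (214, np.int64(148), np.int64(153), np.int64(170)), (216, np.int64(121), np.int64(136), np.int64(171)), (218, np.int64(49), np.int64(79), np.int64(148)), (220, np.int64(56), np.int64(86), np.int64(159)), (222, np.int64(60), np.int64(97), np.int64(181)), (224, np.int64(70), np.int64(112), np.int64(209)), (226, np.int64(72)
[... 327 characters left out ...]
 np.int64(209)), (240, np.int64(251), np.int64(253), np.int64(254)), (242, np.int64(204), np.int64(211), np.int64(214)), (244, np.int64(175), np.int64(181), np.int64(183))]
350 
[0.6042782  0.24209926 0.30766257] 0.12766256760171385
204 281 370
208 279 372
222 272 380
226 270 381
200 [124 127 126 122 183 207 204 203 201 181 196 203 202 203 199 198]
220 [125 124 125 123 184 207 206 202 198 180 197 205 204 204 203 200]
240 [123 124 126 124 184 207 205 201 198 176 199 206 205 204 204 202]
410 [130 125 125 133 182 200 197 195 194 166 172 192 198 201 201 198]
430 [130 123 124 135 180 199 196 197 194 154 121 113 187 201 199 196]
450 [128 123 123 133 181 198 194 194 193 148 182 195 198 200 199 195]
```

```bash
cat > gap.py <<'E'
from h import *
def gap(f,vs,vstripe1,vstripe2,vlid,vlb,sink,u=326):
    d=load(f); R=monitor.read_state()["ee_rot"];X=R[:,0].copy();X[2]=0;b=.06-sink
    x=lambda v,h:at_z(d,u,v,b+h)[:2]@X[:2]
    s=x(vs,.044); print("stop",s,"face from stripe",[s-x(v,h) for v,h in((vstripe1,.068),(vstripe2,.075))],"lid far-edge minus 3mm: bottom/top",s-x(vlb,.084)-.003,s-x(vlid,.098)-.003)
E
python3 -c "
from gap import *
for k in (0,.0032): gap('pics/w11.npz',199.5,212,217,238,229.5,k)"
```

```text
stop 0.6742246688851614 face from stripe [np.float64(0.000864148830021616), np.float64(0.0014654532511332308)] lid far-edge minus 3mm: bottom/top 0.0019297229358336025 0.0009782109416156563
stop 0.6734515714845879 face from stripe [np.float64(0.0009973584443432326), np.float64(0.0016526880890289641)] lid far-edge minus 3mm: bottom/top 0.0022539189296613164 0.0013971219298200025
```

```bash
python3 -m crank '[[4.5,0,0,-0.1,0],[4.5,0,0,-0.2,0],[4.5,0,0,-0.2,0]]' 6 | grep -E "tcp|force"
for i in 1 2 3; do python3 -m crank '[[4.5,0.1,0,0,0],[4.5,0.2,0,0,0],[4.5,0.2,0,0,0]]' 6| grep -E "tcp|force"; done
```

```text
tcp_pos: [0.6039, 0.2419, 0.309]
force: [1.9, 1.0, 0.8]
tcp_pos: [0.605, 0.2425, 0.3088]
force: [-1.7, -1.4, 0.7]
tcp_pos: [0.6062, 0.2432, 0.3086]
force: [-5.5, -3.7, 1.0]
tcp_pos: [0.6072, 0.2437, 0.3084]
force: [-6.6, -4.2, 2.8]
```

```bash
python3 -m crank '[[4.5,-0.1,0,0,0],[4.5,-0.2,0,0,0],[4.5,-0.2,0,0,0]]' 3 | grep -E "tcp|force"
python3 -m crank '[[5.4,0,0,0,0],[5.6,0,0,0,0],[5.7,0,0,0,0],[5.8,0,0,0,0],[6,0,0,0,0],[6.4,0,0,0,0],[6.8,0,0,0,0],[7.2,0,0,0,0]]' 3
python3 - <<'E'
from h import *
d=snap("wrist","pics/w12.png");im=d["pixels"].astype(int)
print([(v,*map(int,im[v,326])) for v in range(186,246)])
g=im.mean(2)
for u in (200,240,430): print(u,g[186:204,u].astype(int))
E
```

```text
tcp_pos: [0.6071, 0.2437, 0.3092]
force: [-3.1, -2.8, 0.3]
clock: 14.95
tcp_pos: [0.6078, 0.244, 0.3097]
ee_rot: [[0.893, 0.451, 0.0], [0.451, -0.893, 0.0], [0.0, 0.0, -1.0]]
force: [0.8, -0.7, -0.1]
grip_width: 0.0712
[(186, 137, 140, 138), (187, 117, 118, 117), (188, 123, 123, 121), (189, 124, 123, 122), (190, 125, 124, 122), (191, 123, 123, 121), (192, 124, 122, 122), (193, 122, 124, 121), (194, 124, 125, 124), (195, 121, 122, 120), (196, 126, 126, 124), (197, 123, 124, 123), (198, 123, 125, 123), (199, 114, 117, 113), (200, 173, 174, 172), (201, 195, 196, 193), (202, 197, 199, 196), (203, 196, 195, 195), (204, 194, 195, 195), (205, 181, 181, 176), (206, 99, 107, 136), (207, 48, 78, 144), (208, 51, 81, 146), (209, 51, 78, 142), (210, 49, 77, 143), (211, 52, 82, 150), (212, 54, 83, 148), (213, 51, 80, 144), (214, 53, 82, 144), (215, 51, 79, 146), (216, 51, 81, 147), (217, 51, 80, 147), (218, 45, 77, 148), (219, 125, 133, 157), (220, 140, 148, 165), (221, 145, 154, 171), (222, 159, 169, 180), (223, 102, 120, 162), (224, 57, 84, 147), (225, 52, 80, 145), (226, 50, 80, 148), (227, 55, 87, 161), (228, 61, 95, 174), (229, 65, 102, 187), (230, 69, 110, 200), (231, 72, 114, 208), (232, 70, 115, 210), (233, 75, 118, 215), (234, 73, 117, 218), (235, 76, 112, 198), (236, 159, 166, 177), (237, 174, 178, 179), (238, 172, 177, 180), (239, 171, 178, 179), (240, 171, 175, 178), (241, 172, 177, 182), (242, 161, 166, 170), (243, 151, 156, 158), (244, 152, 157, 159), (245, 158, 162, 164)]
200 [193 193 194 194 204 151 123 121 123 120 123 125 125 124 165 194 202 201]
240 [142 121 123 122 121 123 124 121 121 121 123 122 124 117 166 193 202 200]
430 [130 121 122 123 123 123 124 126 124 124 128 123 122 117 177 194 194 192]
```

```bash
python3 -c "
from gap import *
gap('pics/w12.npz',205.6,218.8,223.1,242,235.6,.0012)
d=load('pics/w12.npz');h=cv2.cvtColor(d['pixels'],cv2.COLOR_BGR2HSV);S=h[...,1].astype(int)
def tr(u,a,b,lo): # subpixel saturation crossing
    c=S[a:b,u]; i=np.nonzero((c[:-1]-lo)*(c[1:]-lo)<0)[0]; return [round(a+k+(c[k]-lo)/(c[k]-c[k+1]),2) for k in i]
for u in range(290,366,8): print(u,tr(u,200,240,110))
"
```

```text
stop 0.6736310227580335 face from stripe [np.float64(0.0009675225709855351), np.float64(0.0011164057142241113)] lid far-edge minus 3mm: bottom/top 0.001594112076393264 -0.0005090424301635839
290 [np.float64(206.37), np.float64(218.54), np.float64(223.26)]
298 [np.float64(206.39), np.float64(218.54), np.float64(223.26)]
306 [np.float64(206.39), np.float64(218.51), np.float64(223.23)]
314 [np.float64(206.37), np.float64(218.52), np.float64(223.27), np.float64(237.34)]
322 [np.float64(206.37), np.float64(218.53), np.float64(223.25), np.float64(236.04)]
330 [np.float64(206.38), np.float64(218.55), np.float64(223.28), np.float64(235.92)]
338 [np.float64(206.4), np.float64(218.53), np.float64(223.24), np.float64(237.48)]
346 [np.float64(206.42), np.float64(218.54), np.float64(223.09)]
354 [np.float64(206.39), np.float64(218.53), np.float64(223.03)]
362 [np.float64(206.38), np.float64(218.55), np.float64(223.02)]
```

```bash
python3 -m crank '[[8.5,0,0,0,0],[9.4,0,0,0,0],[9.4,0,0,-1,0],[9.4,0,0,-3,0],[9.4,0,0,-6,0],[9.4,0,0,-9,0],[9.4,-0.0,0,-12,0],[9.4,0,0,-13,0],[9.4,0,0,-13,0]]' 3
python3 - <<'E'
from h import *
R=monitor.read_state()["ee_rot"];X=R[:,0]
d=snap("wrist","pics/w13.png");h=cv2.cvtColor(d["pixels"],cv2.COLOR_BGR2HSV)
for u in (300,326,350): print(u,[(v,*map(int,d["pixels"][v,u])) for v in range(190,250,3)])
a=snap("top","pics/t13.png")["pixels"].astype(int); b=load("pics/top1.npz")["pixels"].astype(int)
D=np.abs(a-b).max(2)
for n,(u0,v0,u1,v1) in dict(jars=(350,125,420,175),tub_b=(298,232,335,266),bottle=(445,203,480,226),ladle=(425,235,447,305),bowl=(138,172,195,225),tubs_a=(295,100,330,142),lids=(172,240,208,272)).items(): print(n,(D[v0:v1,u0:u1]>50).sum())
E
```

```text
clock: 15.9
tcp_pos: [0.6078, 0.244, 0.4418]
ee_rot: [[0.893, 0.451, 0.004], [0.451, -0.893, 0.001], [0.004, 0.001, -1.0]]
force: [0.6, -0.1, -0.4]
grip_width: 0.094
300 [(190, 72, 116, 215), (193, 75, 117, 217), (196, 70, 115, 211), (199, 63, 109, 210), (202, 216, 224, 232), (205, 247, 250, 248), (208, 243, 245, 246), (211, 239, 243, 244), (214, 239, 242, 244), (217, 239, 243, 245), (220, 240, 243, 244), (223, 242, 245, 245), (226, 237, 240, 241), (229, 78, 115, 210), (232, 68, 110, 204), (235, 74, 118, 219), (238, 60, 100, 194), (241, 191, 189, 186), (244, 189, 187, 189), (247, 183, 185, 183)]
326 [(190, 240, 244, 245), (193, 239, 243, 245), (196, 238, 242, 243), (199, 238, 243, 244), (202, 239, 243, 244), (205, 238, 242, 243), (208, 239, 242, 244), (211, 238, 241, 243), (214, 238, 241, 243), (217, 238, 241, 244), (220, 239, 242, 244), (223, 238, 241, 243), (226, 239, 242, 244), (229, 238, 241, 243), (232, 238, 242, 243), (235, 237, 241, 243), (238, 236, 241, 243), (241, 239, 242, 244), (244, 187, 188, 185), (247, 183, 181, 182)]
350 [(190, 72, 116, 213), (193, 53, 84, 154), (196, 47, 76, 142), (199, 87, 102, 139), (202, 202, 206, 206), (205, 239, 243, 244), (208, 239, 243, 245), (211, 238, 241, 243), (214, 238, 242, 243), (217, 238, 241, 243), (220, 237, 241, 243), (223, 239, 243, 245), (226, 184, 191, 193), (229, 116, 129, 154), (232, 46, 75, 139), (235, 49, 76, 139), (238, 38, 65, 128), (241, 190, 189, 186), (244, 186, 188, 186), (247, 180, 181, 180)]
jars 621
tub_b 0
bottle 0
ladle 132
bowl 98
tubs_a 0
lids 155
```

Run:
```python
from h import *
R=monitor.read_state()["ee_rot"];X=R[:,0]
d=load("pics/w13.npz");im=d["pixels"]
print([(v,*map(int,im[v,326])) for v in range(164,192)])
def jars(f):
    t=load(f)["pixels"] if f.endswith("npz") else f
    h=cv2.cvtColor(t,cv2.COLOR_BGR2HSV);m=((h[...,0]<15)&(h[...,1]>150)&(h[...,2]>80)).astype(np.uint8)
    n,_,s,c=cv2.connectedComponentsWithStats(m); return [(c[i].round(1).tolist(),int(s[i,4])) for i in range(1,n) if s[i,4]>15 and 200<c[i][0]<480 and 110<c[i][1]<240]
print(jars("pics/top1.npz"));print(jars("pics/t13.npz"))
for k in range(6): e=cams.snapshot("top")["pixels"]
print(jars(e), np.abs(e.astype(int)-load("pics/t13.npz")["pixels"].astype(int)).max(2)[100:240,300:430].max())
```

```text
[(164, 168, 168, 167), (165, 125, 125, 124), (166, 111, 112, 111), (167, 114, 115, 114), (168, 113, 113, 112), (169, 110, 110, 108), (170, 163, 163, 162), (171, 192, 191, 189), (172, 186, 185, 184), (173, 188, 187, 182), (174, 100, 110, 147), (175, 38, 67, 132), (176, 47, 74, 135), (177, 44, 72, 135), (178, 75, 92, 137), (179, 139, 147, 162), (180, 81, 97, 139), (181, 46, 78, 146), (182, 56, 95, 177), (183, 66, 105, 193), (184, 64, 106, 202), (185, 106, 131, 190), (186, 154, 161, 169), (187, 157, 162, 162), (188, 203, 210, 211), (189, 239, 243, 245), (190, 240, 244, 245), (191, 239, 243, 245)]
[([361.1, 145.1], 18), ([364.2, 151.8], 40), ([371.3, 150.2], 18), ([399.3, 164.8], 91), ([370.1, 201.8], 331), ([458.7, 215.0], 270), ([367.5, 215.5], 28)]
[([365.5, 150.1], 79), ([400.5, 162.6], 42), ([397.8, 166.7], 46), ([246.7, 182.3], 73), ([458.7, 215.0], 269)]Traceback (most recent call last):
  File "<stdin>", line 11, in <module>
  File "<stdin>", line 6, in jars
AttributeError: 'numpy.ndarray' object has no attribute 'endswith'
```

Run:
```python
from gap import *
gap('pics/w13.npz',173.9,178.2,180.3,187.9,185.2,.0012)
e=cams.snapshot("top")["pixels"]; g=lambda t:cv2.cvtColor(t,cv2.COLOR_BGR2GRAY).astype(np.float32)
a=g(load("pics/t13.npz")["pixels"]);b=g(load("pics/top1.npz")["pixels"]);e=g(e)
print("change since t13 near platter",np.abs(e-a)[100:240,300:430].max(), "dt",monitor.read_state()["clock"])
for n,(u0,v0,u1,v1) in dict(jars=(350,128,420,172),ladle=(425,235,447,305),bowl=(138,172,195,225),lids=(172,240,208,272)).items():
    r=cv2.matchTemplate(a[v0-8:v1+8,u0-8:u1+8],b[v0:v1,u0:u1],cv2.TM_CCOEFF_NORMED);_,m,_,p=cv2.minMaxLoc(r); print(n,round(m,3),(p[0]-8,p[1]-8),"px")
s=monitor.read_state();print(s["force"],s["grip_width"])
```

```text
stop 0.6732196960576303 face from stripe [np.float64(0.0003173486593593955), np.float64(0.0010711634035822648)] lid far-edge minus 3mm: bottom/top 0.0008891764632847935 0.0005286394570331891
change since t13 near platter 53.0 dt 16.35
jars 0.875 (0, 0) px
ladle 0.609 (7, -8) px
bowl 0.848 (0, 0) px
lids 0.772 (-1, 1) px
[ 0.56997276 -0.25846964 -0.35624326] 0.09394608547646842
```

Run:
```python
from h import *
g=lambda t:cv2.cvtColor(t,cv2.COLOR_BGR2GRAY).astype(np.float32)
a=g(load("pics/t13.npz")["pixels"]);t0=cams.snapshot("top")["pixels"];b=g(t0)
for i in range(10): c=cams.snapshot("top")["pixels"]
c=g(c)
for p,q in((a,b),(b,c)):
    D=np.abs(p-q)[100:240,300:430]; v,u=np.nonzero(D>25); print(D.max(),len(v),list(zip(u+300,v+100))[:6])
    print(cv2.phaseCorrelate(p[130:170,350:420],q[130:170,350:420]))
```

```text
53.0 55 [(np.int64(334), np.int64(159)), (np.int64(346), np.int64(161)), (np.int64(388), np.int64(161)), (np.int64(335), np.int64(162)), (np.int64(338), np.int64(162)), (np.int64(346), np.int64(162))]
((-0.021864614773456026, 0.00014094240313156092), 0.9959312125212616)
43.0 40 [(np.int64(388), np.int64(161)), (np.int64(335), np.int64(162)), (np.int64(388), np.int64(163)), (np.int64(390), np.int64(168)), (np.int64(390), np.int64(169)), (np.int64(390), np.int64(170))]
((0.0023486148458573552, 0.024744166378521726), 1.0004747437106238)
```

The platter is at rest. Its jars shift by less than 0.03 px over half a second, and the remaining change is just the edge of the arm's shadow. I'm handing in.

```bash
python3 -c "
from workcell import order
print(order.job_done())"
```

```text
the job is handed in; nothing more can be done
None
```

The fallen jar is standing upright, lid up, on the scale pan against the stop. The gripper is open and clear above it, and I handed the job in at about 17 s of the 59 s allowed.

**How it was done:** The tool can't tilt, so I gripped the jar near its lid end, lifted it off the platter and carried it over the pan. Loosening the grip to about 3.4 N let it swing down, though it stopped about 16–19° short of upright. Touching the stop and pressing it lightly onto the pan brought it upright. I then pushed it against the stop with about 8 N, let go and backed straight up.

**Last checks:**
- **Jar:** measured gap to the stop is 0.3–1.1 mm (limit 2.5), close to what the 2 mm camera calibration can resolve. The push force also showed contact. Its printed stripe and the stop's edge ran parallel in the image to about 0.1 px.
- **Turntable:** the two standing jars shifted less than 0.03 px over 0.5 s. Against the first picture they have moved 1–2 px at most, and the arm's shadow now falls near there.
- **Other objects:** the two tubs and the bottle looked the same as before, and the bowl and lids were within a pixel.
- **Inconclusive:** the ladle's picture match was poor (0.61), possibly because of arm shadow; the gripper never went down near it. Earlier fits of the jar's position in the grip also disagreed by several mm, so I relied on the later measurements and the contact forces.
- **Not viewed:** I had used all 12 picture views, so the final checks were numerical only.

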